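# Stage a board at the parts locker and hold its gate open

## Task

Carry the tray with the relay board by its bar handle, keeping it level, and set it down in the middle of the locker's ledge. Then squeeze the locker's catch with the two round pins fully together, after that the catch with the two flat paddles, and swing the barred gate by its post past the detent until it stands about square to the locker's front. Finish while holding the gate open there by the post, so that someone else can slide the tray in: do not let go, and leave the other things on the bench where they are.

Things in the scene. Friction and masses are not known exactly. Their poses are not given: they have to be found in the camera images.
- locker: fixed grey sheet-steel locker, box 136 (x) x 260 (y) x 130 mm high, open towards -x where the gate hangs; its place and yaw vary. Origin: centre of the box's underside; x points into the locker (away from the robot), y to the ledge side. A small detent housing stands out at the lower-y front corner, to y = -172 mm, 105 mm high.
- ledge_mid (a point): middle of the top of the locker's ledge, a flat plate 130 (x) x 170 (y) mm, 12 mm high, left of the box (+y) and part of the locker; same axes as the locker.
- tray: loose grey plastic tray, 120 (x) x 80 (y) mm, walls 30 mm high and 4 mm thick, with a square-edged bar handle along its x axis over its middle, about 0.25 kg. Origin: centre of the underside, z up. It may stand on the ledge with its long side along either axis of the ledge.
- tray_bar (a point): middle of the tray's bar handle: bar 120 mm long (tray x), 12 mm wide (tray y), 14 mm high, its centre 85 mm above the tray's underside; free below down to the board.
- relay_board: loose relay board, 38 (x) x 70 (y) x 15 mm, lying in the tray under the bar with its long side about along the tray's; origin at the centre of its underside.
- pin_catch: squeeze catch with two upright black round pins (10 mm thick, 13 mm ball heads), 36 mm apart (centres) along y, tops 56 mm above the roof; on the roof's front edge, 70 mm to one side of the post (which side varies). Origin: on the roof, 130 mm above the bench, midway between the two; axes as the locker's. Its metal base reaches 14 mm above the roof, the gate's lugs beside it 18 mm.
- pin_catch_mid (a point): point midway between the two, 44 mm above the roof; the fingers close here along y on their outer faces. Pressed together both move 10 mm, coupled, and end 16 mm apart (centres), with about 5 N; they stay where they are squeezed to (friction, no spring).
- pin_catch_bolt (a joint): travel of this catch's bolt, m: 0 locked, 0.010 squeezed home; over 0.008 frees the gate of it.
- paddle_catch: squeeze catch with two upright black flat paddles (24 mm along x, 7 mm along y), 36 mm apart (centres) along y, tops 56 mm above the roof; on the roof's front edge, 70 mm to one side of the post (which side varies). Origin: on the roof, 130 mm above the bench, midway between the two; axes as the locker's. Its metal base reaches 14 mm above the roof, the gate's lugs beside it 18 mm.
- paddle_catch_mid (a point): point midway between the two, 44 mm above the roof; the fingers close here along y on their outer faces. Pressed together both move 10 mm, coupled, and end 16 mm apart (centres), with about 5 N; they stay where they are squeezed to (friction, no spring).
- paddle_catch_bolt (a joint): travel of this catch's bolt, m: 0 locked, 0.010 squeezed home; over 0.008 frees the gate of it.
- gate_swing (a joint): opening angle of the gate, rad: 0 shut, limit 1.65; from above it opens anticlockwise, towards the robot and to the right. A spring always pulls it shut (0.12 N m shut, 0.34 at 1.45) and a plunger detent resists between about 0.3 and 0.65 rad: up to about 4 N at the post. Locked until both catches are squeezed. Let go, it swings shut.
- gate_hinge (a point): point on the gate's upright hinge axis at roof height, 130 mm above the bench.
- gate: the barred steel gate of the locker, 238 mm wide, 10 mm thick, from 14 to 128 mm above the bench, fork lugs to 148 mm, with an upright round black post (16 mm thick, 115 mm from the hinge axis, its top 82 mm above the roof height) on it, midway between the catches when shut. Origin: on the hinge axis at bench height; y along the gate, equal to the locker's y when shut.
- post_grip (a point): point on the post's axis 66 mm above the roof height (16 mm under its top), a good place to grip it.
- tape_roll: bystander: roll of amber tape lying flat, 66 x 66 x 13 mm; leave it.
- flux_bottle: bystander: small bottle with a pointed orange cap, 30 x 30 x 86 mm, upright; leave it.
- box_kraft: bystander: brown cardboard box 70 x 118 x 42 mm; leave it.

How it is judged:
By the outcome, as a careful person would: the job done as asked, in the order asked, and still so for the second after the job is handed in, while the arm keeps its last pose, push and grip.
It also fails if it takes over 72 s, if anything falls off the work surface, if the arm or the gripper's body presses on something with over 40 N, if the wrist force passes 120 N, or if a joint passes its speed limit or range.

## Robot

A 6-joint arm with a two-finger parallel gripper is mounted at the origin on a cart in front of the work surface, level with it; the furniture and walls round the work are solid. World frame = base frame: x ahead of the robot, y to its left, z up, the work surface at z = 0. Lengths are in mm, angles in rad, forces in N, time in s.
With the tool pointing down it reaches from about 350 to 975 mm from the base axis. Payload 7.1 kg.
Tool frame: the origin (TCP) lies between the finger pads; the fingertips stand 19 mm ahead of it and the grasp point (between the pads) is the TCP; y points along the fingers, z is the direction in which the jaws open and shut, and the axes are right-handed (so a half turn about y gives the same grasp; the last joint's range is limited). The gripper opens to 88 mm and grips with 3 to 60 N. Pads are 20 mm wide; open, the fingers measure 115 mm over their backs; the gripper's body (75 mm by 178 mm) begins 61 mm behind the grasp point.
Start: joints at [1.133, 0.423, 1.63, -0, 1.089, -0.019], TCP at [254.133, 570.983, 241.675] pointing down, gripper open.
Joint ranges: [-3, 3], [-0.9, 2.11], [0.09, 2.58], [-1.31, 4.45], [0.11, 2.69], [-2.54, 2.54]. Speed limits (rad/s): [2.39, 2.39, 3.01, 3.14, 3.14, 3.14].

## Interface

Orientations are given as a rotation vector (axis times angle).
In Python, from workcell import ctrl gives the robot as it stands.
- The arm moves only by the tool servo_tool, never from a script. Its argument "moves" is text: rows parted by semicolons, each of 6 numbers parted by spaces: the shift along the world's x, y, z in m, then the turn, a rotation vector about the world's x, y, z in degrees. A call has 1 to 8 rows; each row is the pose to reach, as a shift and turn from the pose commanded when the call began; what a row does not reach only later rows make up. A row lasts 1/8 s, in which the tool goes at most 62.5 mm and 10.7 degrees, less where a joint would pass 70% of its speed; a pose out of reach is approached as far as the arm can. A call with a gripper value outside its range is refused whole. "hand" is the closure in counts, from 0 (fully open) to 255 (shut), set as the call begins (left out, the last holds). The fingers move at their own pace and stop on an object; the grip force is fixed at half the most. Time passes only in rows, so rows that repeat a pose let the fingers close. It gives the time, the measured TCP pose, the force and the opening at its end, in the units of the state.
- ctrl.get_obs(): the state, without advancing time (a new reading comes with each control period).
- ctrl.get_image(name): name is "scene" or "side" or "wrist"; returns a dict with "pixels" (480x640x3 uint8, red, green, blue), "depth" (480x640 float32, mm along the optical axis (not along the pixel's ray), 0 where there is no reading), "vertical_fov" (degrees; the focal length in pixels is half the picture's height over the tangent of half this angle, whatever the lens; pixels are square), "cx", "cy" (the principal point, pixels), "xyz" and "attitude" of the camera in the world; the wrist camera has in their place "T_tool_cam" (4x4, takes a point from camera to tool coordinates, whose origin is the TCP and whose axes are the tool frame's). Camera axes: x right, y up, looking along -z (the intrinsics and any distortion apply to the point x, -y, -z); pixel columns grow to the right and rows downward; lengths in mm; the calibration is good to about 2 mm. The wrist camera is an equidistant fisheye: a pixel r from the principal point sees the ray r / f radians off the axis. A picture is of the moment at which its call begins: read the wrist's pose just before it.
- ctrl.close_job(): hands the job in, once; it reports no verdict.
The state is a dict: "t": time; "qpos": joint angles; "qvel": joint speeds; "joint_torque": joint torques, N m; "ee_pos": TCP position; "orientation": TCP orientation; "ft_force": force on the tool from outside, world axes, zero at the start; "moment": the same for the moment, N m; "width": finger opening in mm.
Only numpy, scipy, OpenCV 4.12 (cv2) and the standard library are available. Lean on these libraries where they do the work, as an engineer would, in place of code of your own. Each camera call takes 0.05 s, during which the arm holds its last target.

## Working session

There is one attempt and no reset: what is moved stays moved. The work goes in short steps, Python scripts to look and compute and a tool call to move; the robot and the scene stay as the last step left them, time stands still between calls to the robot, and variables do not carry over. Pictures are saved under pics/ and viewed, and the job is handed in when it is done.

Besides the shell and the picture viewer there is one more tool, called after "Request:" as name(argument=value, ...) on one line, values as JSON. servo_tool: Moves the arm, as the interface text tells. Its arguments: {"type":"object","properties":{"moves":{"type":"string"},"hand":{"type":"number"}},"required":["moves"]}

```bash
ls; mkdir -p pics
cat > h.py <<'E'
import numpy as np, cv2
from scipy.spatial.transform import Rotation as R
from workcell import ctrl
def grab(n):
    o=ctrl.get_obs(); im=ctrl.get_image(n); im['obs']=o
    np.savez(f'pics/{n}.npz',**{k:v for k,v in im.items() if k!='obs'},ee=o['ee_pos'],ori=o['orientation'])
    return im
E
python3 - <<'E'
from h import *
o=ctrl.get_obs();print(o)
for n in('scene','side','wrist'):
    im=grab(n); cv2.imwrite(f'pics/{n}0.png',im['pixels'][:,:,::-1])
    print(n,{k:v for k,v in im.items() if k not in('pixels','depth','obs')}, (im['depth']>0).mean())
E
```

```text
pics
{'t': 0.0, 'qpos': array([ 1.13299969e+00,  4.23822598e-01,  1.63067437e+00, -1.44268886e-05,
        1.08867931e+00, -1.90071912e-02]), 'qvel': array([-2.14245743e-03,  1.57563007e-04, -6.07449760e-05,  6.28562238e-04,
        4.18409059e-04,  1.49516855e-03]), 'joint_torque': array([-1.37066447e-03, -5.44607484e+01, -2.73669702e+01,  6.43134350e-02,
        2.25946424e-02, -1.02303331e-04]), 'ee_pos': array([253.91299441, 570.50386808, 240.91924263]), 'orientation': array([-1.5472732 ,  0.32881923, -0.32827216]), 'ft_force': array([-0.08242967, -0.64336139,  0.05291902]), 'moment': array([-0.06534188,  0.00122795, -0.00913407]), 'width': 87.98158233170524}
scene {'vertical_fov': 57.28682895232251, 'cx': 311.6780592764071, 'cy': 235.70090151754331, 'xyz': array([-209.29533495, -436.79241444,  976.1085898 ]), 'attitude': array([ 0.71795768, -0.41015322, -1.02270324])} 0.9959700520833333
side {'vertical_fov': 50.75410554586574, 'cx': 313.50919645778225, 'cy': 240.29460809097003, 'xyz': array([176.1748806 , 905.75359073, 501.7871742 ]), 'attitude': array([ 0.31065674, -1.64799885, -2.33304896])} 0.99607421875
wrist {'vertical_fov': 65.70646984690485, 'cx': 317.81092450634145, 'cy': 233.87283091749504, 'T_tool_cam': array([[-5.61271787e-04, -9.54047958e-01, -2.99653432e-01,
        -8.31244760e+01],
       [-9.42910826e-04,  2.99653851e-01, -9.54047525e-01,
        -1.43248415e+02],
       [ 9.99999398e-01, -2.52933495e-04, -1.06776940e-03,
        -4.21637924e-01],
       [ 0.00000000e+00,  0.00000000e+00,  0.00000000e+00,
         1.00000000e+00]])} 0.9957747395833333
```

View pics/scene0.png

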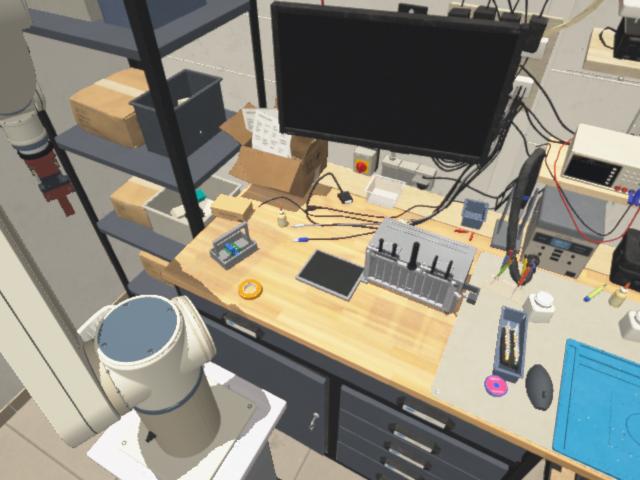

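View pics/side0.png

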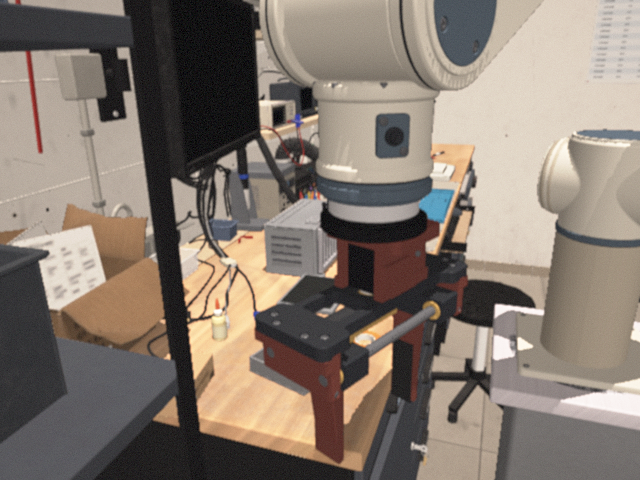

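View pics/wrist0.png

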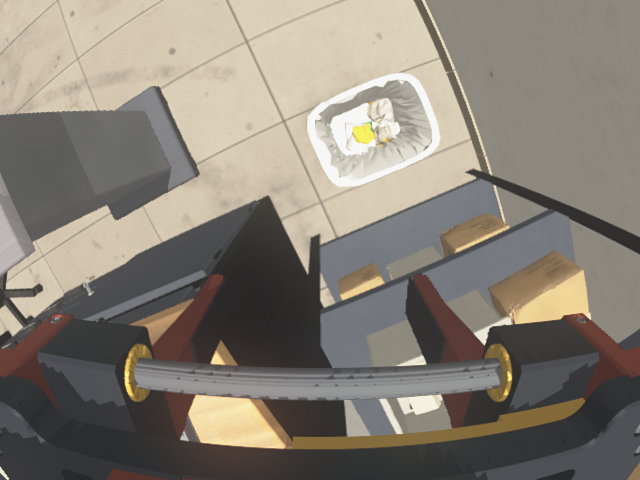

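Scene: locker at px (415,262) with catches on its roof, dark ledge at (332,274), tray at (234,245), tape (250,289), bottle (283,218), kraft box (232,207). Next, I'll build a top-down map.

```bash
cat >> h.py <<'E'
def cloud(im):
    h,w=im['depth'].shape; f=h/2/np.tan(np.radians(float(im['vertical_fov']))/2)
    u,v=np.meshgrid(np.arange(w),np.arange(h)); d=im['depth']
    P=np.stack([(u-im['cx'])/f*d,-(v-im['cy'])/f*d,-d],-1)
    return P@R.from_rotvec(im['attitude']).as_matrix().T+im['xyz']
def topmap(P,px,x0,x1,y0,y1,s,zmin=-20,zmax=400):
    # rows: x decreasing downwards ; cols: y decreasing rightwards
    H=int((x1-x0)/s);W=int((y1-y0)/s)
    out=np.zeros((H,W,3),np.uint8);Z=np.full((H,W),-999.)
    Q=P.reshape(-1,3);C=px.reshape(-1,3)
    m=(Q[:,2]>zmin)&(Q[:,2]<zmax);Q=Q[m];C=C[m]
    r=((x1-Q[:,0])/s).astype(int);c=((y1-Q[:,1])/s).astype(int)
    k=(r>=0)&(r<H)&(c>=0)&(c<W);Q,C,r,c=Q[k],C[k],r[k],c[k]
    o=np.argsort(Q[:,2]);out[r[o],c[o]]=C[o];Z[r[o],c[o]]=Q[o,2]
    return out,Z
E
python3 - <<'E'
from h import *
im=ctrl.get_image('scene'); np.savez('pics/scene.npz',**im)
cv2.imwrite('pics/crop.png',cv2.resize(im['pixels'][170:330,180:500,::-1],None,fx=2.5,fy=2.5,interpolation=cv2.INTER_CUBIC))
P=cloud(im)
for u,v in [(234,245),(332,274),(250,289),(283,218),(415,262),(300,330),(415,256)]: print((u,v),P[v,u].round(1))
o,Z=topmap(P,im['pixels'],300,1000,-300,700,2.0)
cv2.imwrite('pics/top.png',cv2.resize(o[:,:,::-1],None,fx=1.6,fy=1.6,interpolation=0))
E
```

```text
(234, 245) [494.3 231.7   9. ]
(332, 274) [527.3 -87.7  12.4]
(250, 289) [378.1  94.6   3.7]
(283, 218) [644.6 144.7  35.8]
(415, 262) [ 552.5 -304.2  151.1]
(300, 330) [328.4 -94.6   0.7]
(415, 256) [ 551.8 -301.1  172.4]
```

View pics/crop.png

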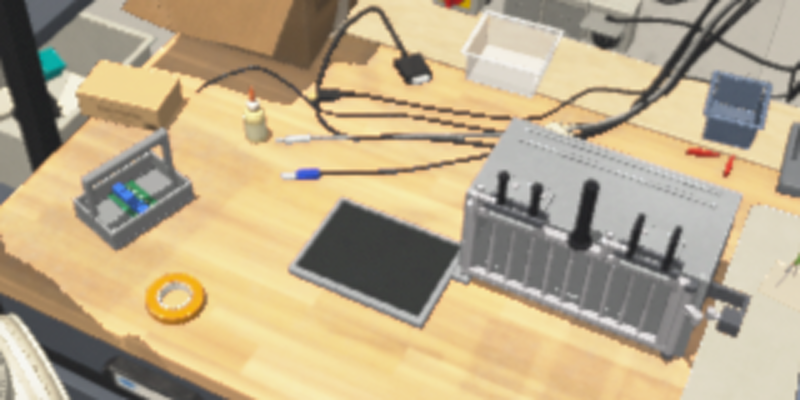

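View pics/top.png

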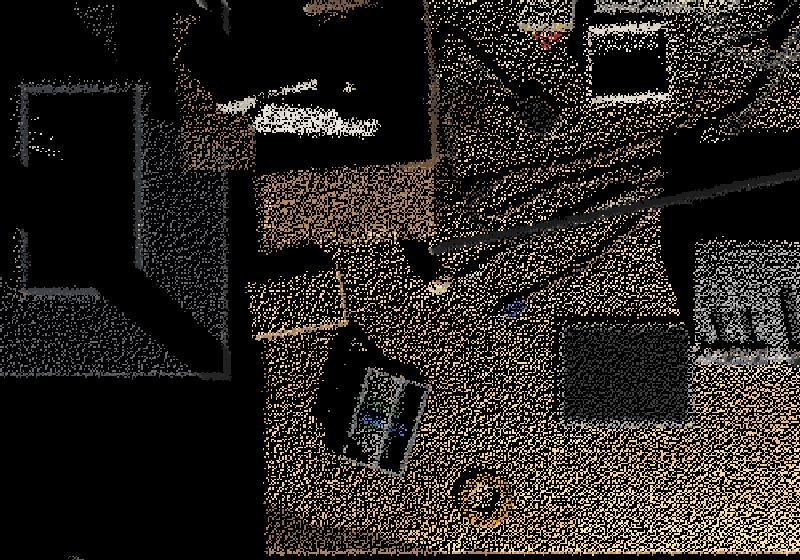

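```bash
cat > m.py <<'E'
from h import *
im=dict(np.load('pics/scene.npz')); P=cloud(im); Q=P.reshape(-1,3)
def sel(x0,x1,y0,y1,z0,z1):
    m=(Q[:,0]>x0)&(Q[:,0]<x1)&(Q[:,1]>y0)&(Q[:,1]<y1)&(Q[:,2]>z0)&(Q[:,2]<z1); return Q[m]
def rect(q,n):
    r=cv2.minAreaRect(q[:,:2].astype(np.float32)); print(n,len(q),'c',np.round(r[0],1),'size',np.round(r[1],1),'ang',round(r[2],2),'z',np.median(q[:,2]).round(1),'m',q.mean(0).round(1))
rect(sel(430,650,-190,0,7,18),'ledge')
rect(sel(530,720,-470,-160,126,134),'roof')
rect(sel(400,620,150,300,80,100),'bar')
rect(sel(400,620,150,300,25,34),'rim')
rect(sel(400,620,150,300,4,24),'inner')
rect(sel(350,430,40,150,5,20),'tape')
rect(sel(610,680,110,180,15,100),'flux')
rect(sel(610,720,230,420,20,60),'kraft')
q=sel(440,560,-480,-150,160,230)
for p in q[np.argsort(-q[:,1])]: pass
o=cv2.kmeans(q[:,1].astype(np.float32),5,None,(3,100,.1),10,cv2.KMEANS_PP_CENTERS)
for k in range(5):
    s=q[o[1].ravel()==k]; print('col',s.mean(0).round(1),s.min(0).round(1),s.max(0).round(1),len(s))
b=sel(430,650,-190,0,-10,3);print('bench z',np.median(sel(330,480,-150,50,-10,5)[:,2]))
E
python3 m.py
```

```text
ledge 2163 c [557.6 -94.6] size [189.2 185.2] ang 89.52 z 12.8 m [531.8 -90.7  12.7]
roof 3018 c [ 621.5 -297.2] size [261.2 160.9] ang 89.28 z 130.9 m [ 631.  -305.5  130.9]
bar 210 c [473.5 218.6] size [ 15.4 120.8] ang 72.79 z 90.5 m [470.  217.6  89.4]
rim 235 c [514.8 225.1] size [221.1 122.8] ang 8.76 z 29.0 m [483.3 221.2  29.1]
inner 807 c [509.4 226.2] size [148.6 217.4] ang 89.55 z 10.0 m [487.9 222.6  11.7]
tape 281 c [386.4  89.1] size [72.8 80. ] ang 80.33 z 12.4 m [378.2  91.8  12.1]
flux 131 c [645.8 150.7] size [21.5 28.2] ang 59.64 z 43.3 m [643.7 150.6  43.4]
kraft 366 c [632.4 331.4] size [ 57.1 120.2] ang 5.87 z 42.4 m [633.4 320.8  41.3]
col [ 550.1 -297.4  190.9] [ 544.8 -304.6  160. ] [ 558.8 -289.   215.6] 115
col [ 547.5 -348.8  177.9] [ 540.1 -352.3  161.6] [ 559.4 -344.9  188.9] 41
col [ 553.  -209.7  176.2] [ 549.  -214.4  160. ] [ 558.1 -203.   188.8] 40
col [ 546.4 -384.9  178.6] [ 538.6 -388.   160.1] [ 559.2 -381.2  191.5] 43
col [ 551.9 -244.9  176.9] [ 547.5 -249.9  160.1] [ 556.3 -239.   189.1] 39
bench z 0.6123495790482707
```

```bash
cat > m2.py <<'E'
from m import *
print('----')
o=ctrl.get_obs(); M=R.from_rotvec(o['orientation']).as_matrix(); print(M.round(3))
# ledge refined: dark pixels
q=sel(440,612,-163,10,9,16)
rect(q,'ledge2')
T=(Q[:,0]>400)&(Q[:,0]<640)
q=sel(455,612,-160,10,10,16)
# edges: front edge min x per y bin, back edge max x, left edge max y
def edge(q,ax,by,lo,hi,mode,bins=16):
    e=np.linspace(lo,hi,bins+1);pts=[]
    for a,b in zip(e[:-1],e[1:]):
        s=q[(q[:,by]>=a)&(q[:,by]<b)]
        if len(s)<4: continue
        pts.append([(a+b)/2,(np.min if mode=='min' else np.max)(s[:,ax])])
    pts=np.array(pts);k=np.polyfit(pts[:,0],pts[:,1],1);k2=np.polyfit(pts[np.abs(pts[:,1]-np.polyval(k,pts[:,0]))<3].T[0],pts[np.abs(pts[:,1]-np.polyval(k,pts[:,0]))<3].T[1],1)
    return k2,np.degrees(np.arctan(k2[0])).round(2)
for n,a in dict(front=(q,0,1,-150,-10,'min'),back=(q,0,1,-150,-10,'max'),left=(q,1,0,475,590,'max')).items():
    k,an=edge(*a);print('ledge',n,an,np.polyval(k,-85) if a[2]==1 else np.polyval(k,530))
r=sel(520,720,-450,-150,127,134)
for n,a in dict(front=(r,0,1,-420,-180,'min'),left=(r,1,0,570,670,'max'),right=(r,1,0,570,670,'min')).items():
    k,an=edge(*a);print('roof',n,an,np.polyval(k,-297) if a[2]==1 else np.polyval(k,620))
E
python3 m2.py
```

```text
ledge 2163 c [557.6 -94.6] size [189.2 185.2] ang 89.52 z 12.8 m [531.8 -90.7  12.7]
roof 3018 c [ 621.5 -297.2] size [261.2 160.9] ang 89.28 z 130.9 m [ 631.  -305.5  130.9]
bar 210 c [473.5 218.6] size [ 15.4 120.8] ang 72.79 z 90.5 m [470.  217.6  89.4]
rim 235 c [514.8 225.1] size [221.1 122.8] ang 8.76 z 29.0 m [483.3 221.2  29.1]
inner 807 c [509.4 226.2] size [148.6 217.4] ang 89.55 z 10.0 m [487.9 222.6  11.7]
tape 281 c [386.4  89.1] size [72.8 80. ] ang 80.33 z 12.4 m [378.2  91.8  12.1]
flux 131 c [645.8 150.7] size [21.5 28.2] ang 59.64 z 43.3 m [643.7 150.6  43.4]
kraft 366 c [632.4 331.4] size [ 57.1 120.2] ang 5.87 z 42.4 m [633.4 320.8  41.3]
col [ 550.1 -297.4  190.9] [ 544.8 -304.6  160. ] [ 558.8 -289.   215.6] 115
col [ 547.5 -348.8  177.9] [ 540.1 -352.3  161.6] [ 559.4 -344.9  188.9] 41
col [ 553.  -209.7  176.2] [ 549.  -214.4  160. ] [ 558.1 -203.   188.8] 40
col [ 546.4 -384.9  178.6] [ 538.6 -388.   160.1] [ 559.2 -381.2  191.5] 43
col [ 551.9 -244.9  176.9] [ 547.5 -249.9  160.1] [ 556.3 -239.   189.1] 39
bench z 0.6123495790482707
----
[[ 0.914 -0.     0.407]
 [-0.407 -0.001  0.914]
 [-0.    -1.    -0.001]]
ledge2 1857 c [531.9 -80.4] size [166.8 133. ] ang 89.17 z 12.9 m [528.2 -82.   12.8]
ledge front 1.07 467.2797779664094
ledge back 0.34 596.0485102101912
ledge left -0.88 1.727072824009813
roof front 0.22 543.1399916742095
roof left -0.14 -168.528387545329
roof right 0.08 -426.1083074260987
```

Request:
servo_tool(moves="0.02 -0.05 0 0 0 1; 0.05 -0.1 0 0 0 2; 0.08 -0.15 0 0 0 3; 0.11 -0.2 -0.005 0 0 4; 0.14 -0.25 -0.01 0 0 5; 0.17 -0.3 -0.01 0 0 6; 0.2 -0.335 -0.01 0 0 6.8; 0.22 -0.352 -0.01 0 0 6.8", hand=0)

```text
t: 1.2
ee_pos: [475.2, 217.0, 231.7]
orientation: [-1.558, 0.237, -0.237]
ft_force: [1.3, 0.5, 0.2]
width: 87.8
```

```bash
cat >> h.py <<'E'
def wcloud(im,o):
    h,w=im['depth'].shape; f=h/2/np.tan(np.radians(float(im['vertical_fov']))/2)
    u,v=np.meshgrid(np.arange(w),np.arange(h)); d=im['depth']
    a=u-im['cx'];b=-(v-im['cy']);r=np.hypot(a,b)+1e-9;th=r/f
    t=np.tan(th)
    P=np.stack([a/r*t*d,b/r*t*d,-d],-1)
    T=im['T_tool_cam'];Pt=P@T[:3,:3].T+T[:3,3]
    return Pt@R.from_rotvec(o['orientation']).as_matrix().T+o['ee_pos']
E
cat > w.py <<'E'
from h import *
import sys
o=ctrl.get_obs(); im=ctrl.get_image('wrist'); P=wcloud(im,o)
np.savez('pics/w_%s.npz'%sys.argv[1],P=P,px=im['pixels'])
cv2.imwrite('pics/w_%s.png'%sys.argv[1],im['pixels'][:,:,::-1])
print({k:np.round(o[k],3) for k in('t','ee_pos','orientation','ft_force','width','qpos')})
print('opening ang',np.degrees(np.arctan2(*R.from_rotvec(o['orientation']).as_matrix()[[1,0],2])))
E
python3 w.py a
```

```text
{'t': np.float64(1.2), 'ee_pos': array([475.158, 216.991, 231.694]), 'orientation': array([-1.558,  0.237, -0.237]), 'ft_force': array([1.306, 0.547, 0.178]), 'width': np.float64(87.76), 'qpos': array([ 0.406,  0.286,  1.864, -0.   ,  0.992, -0.863])}
opening ang 72.69512759385414
```

View pics/w_a.png

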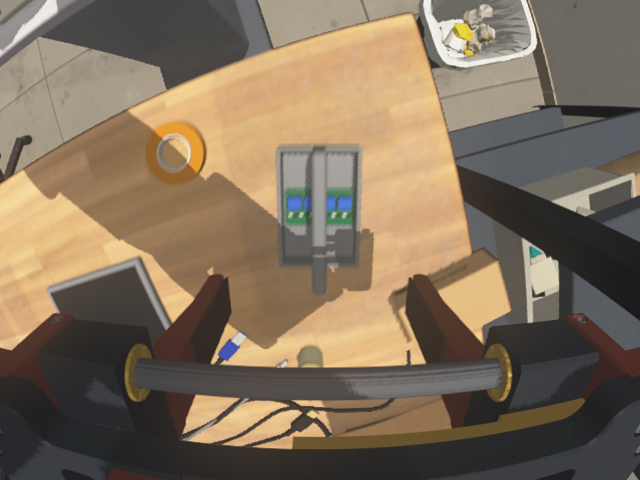

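Wrist: tray under the gripper with its bar upright in picture at (318,220), aligned with the fingers; tape (175,152), kraft box (455,300) clear of fingers.

```bash
cat > wm.py <<'E'
from h import *
import sys
d=np.load('pics/w_%s.npz'%sys.argv[1]);Q=d['P'].reshape(-1,3)
def sel(x0,x1,y0,y1,z0,z1):
    m=(Q[:,0]>x0)&(Q[:,0]<x1)&(Q[:,1]>y0)&(Q[:,1]<y1)&(Q[:,2]>z0)&(Q[:,2]<z1); return Q[m]
def rect(q,n):
    r=cv2.minAreaRect(q[:,:2].astype(np.float32)); print(n,len(q),'c',np.round(r[0],1),'size',np.round(r[1],1),'ang',round(r[2],2),'z',np.median(q[:,2]).round(1),'m',q.mean(0).round(1))
E
python3 - a <<'E'
from wm import *
rect(sel(400,560,140,290,84,100),'bar')
rect(sel(400,560,140,290,22,36),'rim')
rect(sel(400,560,140,290,12,36),'rim+board')
E
```

```text
bar 2045 c [473.6 219.1] size [ 11.1 118.8] ang 72.55 z 91.9 m [470.2 220.1  91.8]
rim 1957 c [474.  218.9] size [ 80.7 119.9] ang 72.75 z 29.8 m [474.1 219.6  29. ]
rim+board 2907 c [474.  218.9] size [ 80.7 119.9] ang 72.75 z 28.9 m [476.5 218.4  25.5]
```

Request:
servo_tool(moves="0 0 -0.03 0 0 0; 0 0 -0.06 0 0 0; 0 0 -0.09 0 0 0; 0 0 -0.12 0 0 0; 0 0 -0.147 0 0 0; 0 0 -0.147 0 0 0; 0 0 -0.147 0 0 0")

```text
t: 2.12
ee_pos: [474.4, 219.4, 85.3]
orientation: [-1.558, 0.235, -0.236]
ft_force: [0.1, -0.2, 0.6]
width: 88.0
```

Request:
servo_tool(moves="0 0 0 0 0 0; 0 0 0 0 0 0; 0 0 0 0 0 0; 0 0 0 0 0 0; 0 0 0 0 0 0; 0 0 0 0 0 0; 0 0 0 0 0 0; 0 0 0 0 0 0", hand=255)

```text
t: 3.12
ee_pos: [474.1, 219.0, 84.6]
orientation: [-1.558, 0.236, -0.236]
ft_force: [1.2, 0.6, -0.7]
width: 11.9
```

Request:
servo_tool(moves="0 0 0.003 0 0 0; 0 0 0.01 0 0 0; 0 0 0.02 0 0 0; 0 0 0.032 0 0 0; 0 0 0.044 0 0 0; 0 0 0.054 0 0 0; 0 0 0.06 0 0 0; 0 0 0.06 0 0 0")

```text
t: 4.12
ee_pos: [474.3, 219.1, 145.1]
orientation: [-1.557, 0.235, -0.236]
ft_force: [0.4, 0.1, -2.6]
width: 11.9
```

```bash
python3 w.py b; python3 - b <<'E'
from wm import *
rect(sel(400,560,140,290,82,98),'rim')
E
```

```text
{'t': np.float64(4.125), 'ee_pos': array([474.325, 219.077, 145.138]), 'orientation': array([-1.557,  0.235, -0.236]), 'ft_force': array([ 0.401,  0.09 , -2.575]), 'width': np.float64(11.921), 'qpos': array([ 0.41 ,  0.414,  1.923,  0.   ,  0.804, -0.861])}
opening ang 72.80465300575914
rim 4021 c [474.1 218.9] size [ 80.6 120. ] ang 72.71 z 90.3 m [452.4 225.4  89.5]
```

View pics/w_b.png

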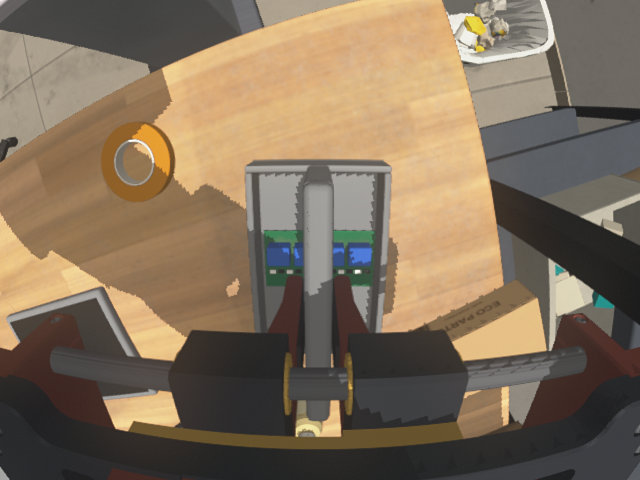

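Request:
servo_tool(moves="0.001 -0.005 0 0 0 -1; 0.003 -0.015 0 0 0 -3.5; 0.006 -0.028 0 0 0 -6.5; 0.0085 -0.042 0 0 0 -10; 0.011 -0.057 0 0 0 -13.5; 0.014 -0.072 0 0 0 -17.3; 0.017 -0.087 0 0 0 -21; 0.02 -0.102 0 0 0 -24.6")

```text
t: 5.18
ee_pos: [494.4, 115.9, 144.7]
orientation: [-1.493, 0.574, -0.574]
ft_force: [-0.2, 0.8, -2.9]
width: 11.7
```

Request:
servo_tool(moves="0.003 -0.014 0 0 0 -3.5; 0.006 -0.028 0 0 0 -7; 0.008 -0.042 0 0 0 -10.5; 0.011 -0.057 0 0 0 -14; 0.0135 -0.072 0 0 0 -17.5; 0.016 -0.086 0 0 0 -21; 0.0185 -0.1 0 0 0 -24.5; 0.021 -0.114 0 0 0 -28")

```text
t: 6.18
ee_pos: [515.3, 2.1, 144.7]
orientation: [-1.354, 0.949, -0.949]
ft_force: [0.3, -0.7, -3.6]
width: 11.9
```

Request:
servo_tool(moves="0.0025 -0.014 0 0 0 -3.5; 0.005 -0.028 0 0 0 -7; 0.0075 -0.042 0 0 0 -10.5; 0.0105 -0.057 0 0 0 -14; 0.013 -0.07 0 0 0 -17; 0.015 -0.08 0 0 0 -19.7; 0.0164 -0.0863 0 0 0 -21; 0.0164 -0.0863 0 0 0 -21")

```text
t: 7.18
ee_pos: [531.6, -83.6, 144.6]
orientation: [-1.202, 1.22, -1.22]
ft_force: [0.4, 0.2, -3.0]
width: 11.6
```

```bash
python3 w.py c; python3 - c <<'E'
from wm import *
rect(sel(440,640,-170,20,82,98),'rim')
rect(sel(440,620,-166,20,8,16),'ledge')
E
python3 -c "
from h import *
im=ctrl.get_image('scene');np.savez('pics/scene2.npz',**im);cv2.imwrite('pics/s2.png',cv2.resize(im['pixels'][150:350,180:500,::-1],None,fx=2.5,fy=2.5))"
```

```text
{'t': np.float64(7.175), 'ee_pos': array([531.595, -83.63 , 144.642]), 'orientation': array([-1.202,  1.22 , -1.22 ]), 'ft_force': array([ 0.364,  0.245, -3.026]), 'width': np.float64(11.63), 'qpos': array([-0.178,  0.434,  1.889,  0.   ,  0.818, -0.164])}
opening ang -0.8349068827094949
rim 3991 c [531.1 -83.9] size [120.1  80.7] ang 89.11 z 89.8 m [531.1 -61.   89. ]
ledge 10797 c [532.9 -81.6] size [169. 131.] ang 89.65 z 12.3 m [537.3 -38.3  12.2]
```

View pics/w_c.png

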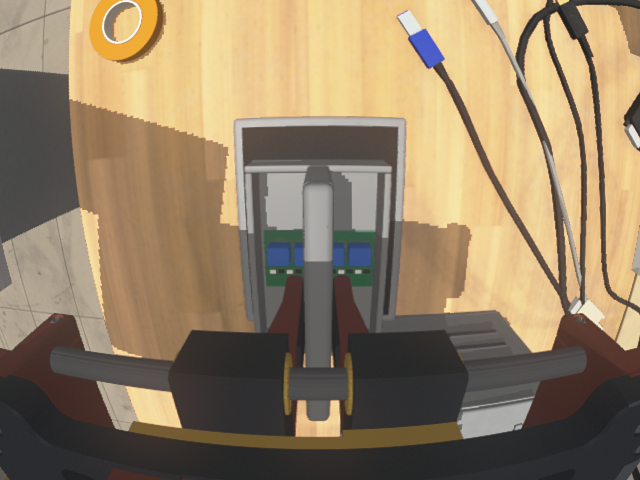

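View pics/s2.png

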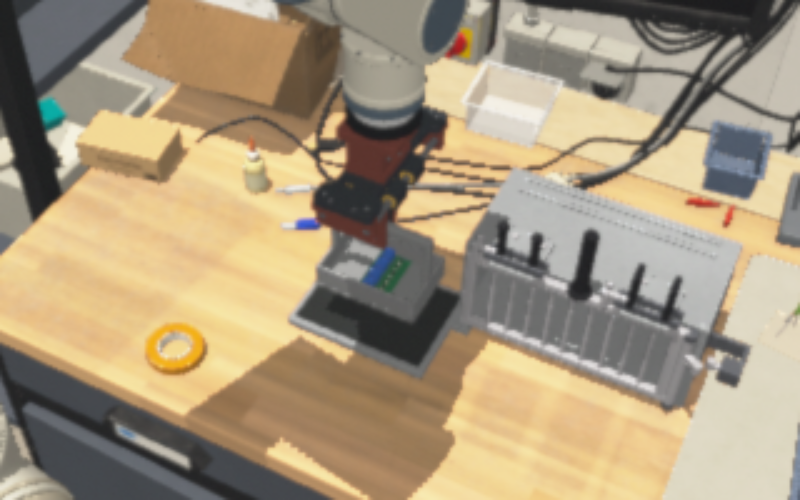

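Request:
servo_tool(moves="0.001 0.001 -0.006 0 0 0; 0.001 0.001 -0.016 0 0 0; 0.001 0.001 -0.027 0 0 0; 0.001 0.001 -0.036 0 0 0; 0.001 0.001 -0.042 0 0 0; 0.001 0.001 -0.045 0 0 0; 0.001 0.001 -0.0475 0 0 0; 0.001 0.001 -0.0475 0 0 0")

```text
t: 8.28
ee_pos: [532.6, -82.4, 97.2]
orientation: [-1.203, 1.219, -1.22]
ft_force: [0.1, 0.5, -3.5]
width: 11.6
```

Request:
servo_tool(moves="0 0 -0.0005 0 0 0; 0 0 -0.001 0 0 0; 0 0 -0.001 0 0 0")

```text
t: 8.65
ee_pos: [532.7, -82.4, 96.6]
orientation: [-1.202, 1.219, -1.22]
ft_force: [-1.1, 0.1, 2.2]
width: 11.4
```

Request:
servo_tool(moves="0 0 0 0 0 0; 0 0 0 0 0 0; 0 0 0 0 0 0; 0 0 0 0 0 0", hand=80)

```text
t: 9.15
ee_pos: [532.6, -82.3, 96.1]
orientation: [-1.203, 1.219, -1.219]
ft_force: [1.2, -0.2, -0.0]
width: 48.2
```

Request:
servo_tool(moves="0 0 0.01 0 0 0; 0 0 0.03 0 0 0; 0 0 0.06 0 0 0; 0 0 0.09 0 0 0; 0 0 0.12 0 0 0; 0 0 0.16 0 0 0; 0 0 0.2 0 0 0; 0 0 0.2 0 0 0")

```text
t: 10.15
ee_pos: [534.3, -82.6, 300.2]
orientation: [-1.198, 1.214, -1.224]
ft_force: [-0.4, -0.1, -0.7]
width: 60.2
```

```bash
python3 w.py d; python3 - d <<'E'
from wm import *
rect(sel(440,620,-165,20,35,46),'rim')
rect(sel(440,620,-165,20,90,110),'bar')
rect(sel(440,620,-165,20,8,15),'ledge')
rect(sel(540,640,-285,-200,160,230),'pins?')
E
```

```text
{'t': np.float64(10.15), 'ee_pos': array([534.26 , -82.606, 300.167]), 'orientation': array([-1.198,  1.214, -1.224]), 'ft_force': array([-0.372, -0.055, -0.668]), 'width': np.float64(60.219), 'qpos': array([-0.175,  0.23 ,  1.765,  0.   ,  1.14 , -0.162])}
opening ang -0.7956647454007584
rim 1407 c [552.8 -93.6] size [141.  121.6] ang 89.35 z 41.7 m [532.9 -82.4  41.1]
bar 1631 c [532.3 -82.2] size [118.5  12.3] ang 89.32 z 103.7 m [532.5 -79.4 103.6]
ledge 7356 c [533.  -81.1] size [168.6 131. ] ang 89.55 z 12.3 m [533.9 -68.2  12.3]
pins? 230 c [ 556.2 -226.4] size [47.5 12.2] ang 88.07 z 177.9 m [ 555.7 -217.4  176. ]
```

View pics/w_d.png

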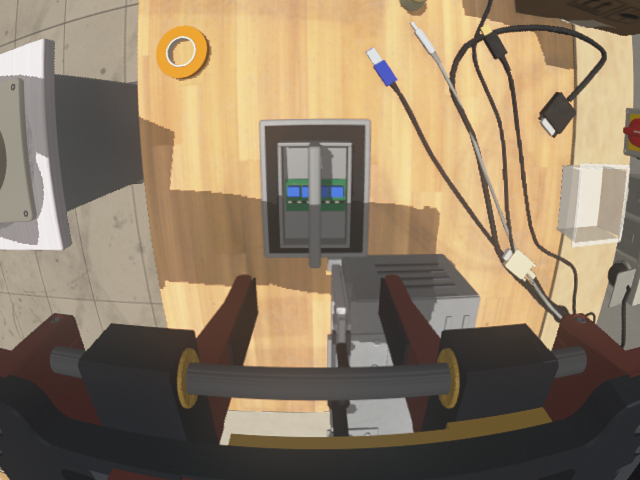

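Tray stands centred on the ledge (bar (532.3,-82.2) vs ledge mid ≈(532.5,-82.5)). Checking what hangs around above the locker.

Run:
```python
from h import *
im=dict(np.load('pics/scene.npz'));Q=cloud(im).reshape(-1,3)
m=(Q[:,1]>-600)&(Q[:,1]<150)&(Q[:,2]>220)&(Q[:,0]>400)&(Q[:,0]<1100);q=Q[m]
for a in range(-600,150,75):
    s=q[(q[:,1]>=a)&(q[:,1]<a+75)]
    if len(s): 
        k=np.percentile(s[:,0],[0.5,5,50]).round(0); print(a,len(s),k,'zmin',np.percentile(s[:,2],[0,2]).round(0))
```

```text
-600 6880 [817. 828. 895.] zmin [236. 291.]
-525 6720 [ 809.  829. 1028.] zmin [220. 235.]
-450 5490 [ 793.  922. 1011.] zmin [220. 235.]
-375 6313 [780. 784. 793.] zmin [221. 320.]
-300 5575 [765. 769. 778.] zmin [313. 326.]
-225 5169 [749. 753. 762.] zmin [312. 325.]
-150 4907 [734. 738. 747.] zmin [313. 326.]
-75 4592 [719. 723. 731.] zmin [315. 326.]
0 4337 [703. 707. 716.] zmin [313. 327.]
75 4209 [686. 690. 700.] zmin [220. 326.]
```

Request:
servo_tool(moves="0.002 -0.01 0 0 0 -6; 0.005 -0.03 0 0 0 -15; 0.008 -0.05 0 0 0 -25; 0.012 -0.07 0 0 0 -35; 0.015 -0.09 0 0 0 -45; 0.018 -0.11 0 0 0 -55; 0.021 -0.13 0 0 0 -65; 0.0235 -0.142 0 0 0 -74")

```text
t: 11.2
ee_pos: [555.3, -224.9, 294.6]
orientation: [-0.274, 2.086, -2.083]
ft_force: [-0.3, -0.2, -0.9]
width: 59.8
```

Request:
servo_tool(moves="0 -0.0027 0 0 0 -8; 0 -0.0027 0 0 0 -13; 0 -0.0027 0 0 0 -16; 0 -0.0027 0 0 0 -16; 0 -0.0027 0 0 0 -16")

```text
t: 11.82
ee_pos: [555.7, -226.8, 295.4]
orientation: [-0.013, -2.215, 2.214]
ft_force: [0.2, -0.0, 0.1]
width: 60.6
```

```bash
python3 w.py e; python3 - e <<'E'
from wm import *
for n,y0,y1 in(('pins',-260,-190),('post',-310,-283),('padd',-400,-330)):
  for z0,z1 in ((150,170),(172,182),(182,190),(190,215)):
    q=sel(530,600,y0,y1,z0,z1)
    if len(q)>8: rect(q,n+str(z0))
E
```

```text
{'t': np.float64(11.825), 'ee_pos': array([ 555.658, -226.827,  295.404]), 'orientation': array([-0.013, -2.215,  2.214]), 'ft_force': array([ 0.179, -0.018,  0.08 ]), 'width': np.float64(60.593), 'qpos': array([-0.407,  0.331,  1.636,  0.   ,  1.175,  1.176])}
opening ang -90.73317010969987
pins150 170 c [ 557.8 -227.5] size [45.4  6.3] ang 89.43 z 160.9 m [ 559.4 -227.6  160.6]
pins172 81 c [ 555.9 -227.7] size [48.2 13.4] ang 89.29 z 180.4 m [ 559.9 -228.7  179. ]
pins182 421 c [ 556.  -227.3] size [47.2 11.8] ang 89.37 z 184.9 m [ 556.7 -227.   184.8]
post150 162 c [ 559.  -293.6] size [ 6.3 15.3] ang 44.99 z 160.3 m [ 560.1 -293.3  160. ]
post172 109 c [ 558.9 -293.8] size [ 6.5 15.7] ang 42.73 z 177.6 m [ 559.8 -293.4  177.3]
post182 74 c [ 558.9 -293.4] size [ 5.3 14.2] ang 48.49 z 186.5 m [ 559.9 -293.2  186.1]
post190 629 c [ 555.7 -297.3] size [15.8 15.8] ang 18.49 z 211.2 m [ 557.4 -295.6  207.6]
padd150 589 c [ 554.9 -366.2] size [42.  24.4] ang 89.33 z 160.4 m [ 556.  -365.8  160.2]
padd172 357 c [ 555.1 -365.6] size [41.7 24. ] ang 88.95 z 177.1 m [ 556.3 -364.6  177.2]
padd182 524 c [ 555.  -367.1] size [44.4 23.9] ang 88.86 z 185.5 m [ 555.2 -365.7  185.3]
```

View pics/w_e.png

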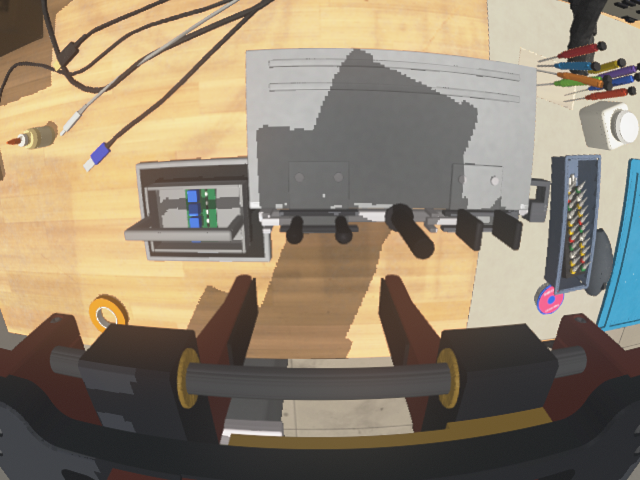

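Wrist: ball-headed pins at (294,230)/(343,230), post (410,230), paddles (470,230)/(507,230); pins are the +y catch and centred between the fingers.

Request:
servo_tool(moves="0 0 -0.02 0 0 0; 0 0 -0.05 0 0 0; 0 0 -0.08 0 0 0; 0 0 -0.1 0 0 0; 0 0 -0.115 0 0 0; 0 0 -0.122 0 0 0; 0 0 -0.122 0 0 0; 0 0 -0.122 0 0 0")

```text
t: 12.88
ee_pos: [556.5, -227.2, 175.0]
orientation: [-0.017, -2.215, 2.216]
ft_force: [0.5, -0.2, -0.6]
width: 60.8
```

Request:
servo_tool(moves="0 0 0 0 0 0; 0 0 0 0 0 0; 0 0 0 0 0 0; 0 0 0 0 0 0; 0 0 0 0 0 0; 0 0 0 0 0 0; 0 0 0 0 0 0; 0 0 0 0 0 0", hand=255)

```text
t: 13.88
ee_pos: [556.4, -227.7, 174.8]
orientation: [-0.017, -2.214, 2.216]
ft_force: [-1.1, -4.1, 4.9]
width: 25.1
```

Request:
servo_tool(moves="0 0 0 0 0 0; 0 0 0 0 0 0; 0 0 0 0 0 0; 0 0 0 0 0 0; 0 0 0 0 0 0", hand=80)

```text
t: 14.5
ee_pos: [556.0, -226.9, 174.0]
orientation: [-0.015, -2.215, 2.214]
ft_force: [0.8, -0.5, -0.4]
width: 60.0
```

Request:
servo_tool(moves="0 0 0.01 0 0 0; 0 0 0.03 0 0 0; 0 0 0.06 0 0 0; 0 0 0.09 0 0 0; 0 0 0.115 0 0 0; 0 0 0.12 0 0 0; 0 0 0.12 0 0 0")

```text
t: 15.38
ee_pos: [555.9, -227.0, 294.1]
orientation: [-0.016, -2.214, 2.215]
ft_force: [-0.6, 0.4, -0.9]
width: 60.1
```

```bash
python3 w.py f; python3 - f <<'E'
from wm import *
for n,y0,y1 in(('pins',-260,-190),('post',-310,-283),('padd',-400,-330)):
  for z0,z1 in ((172,182),(182,190),(190,215)):
    q=sel(530,600,y0,y1,z0,z1)
    if len(q)>8: rect(q,n+str(z0))
E
```

```text
{'t': np.float64(15.375), 'ee_pos': array([ 555.876, -226.963,  294.142]), 'orientation': array([-0.016, -2.214,  2.215]), 'ft_force': array([-0.592,  0.382, -0.873]), 'width': np.float64(60.067), 'qpos': array([-0.407,  0.332,  1.638,  0.   ,  1.171,  1.177])}
opening ang -90.79609282151377
pins172 77 c [ 557.6 -227.5] size [28.3  8.8] ang 88.59 z 180.9 m [ 559.7 -228.8  179.2]
pins182 437 c [ 555.9 -227.5] size [28.1 12.4] ang 88.84 z 184.9 m [ 556.5 -227.2  184.8]
post172 112 c [ 558.8 -293.7] size [ 6.2 15.6] ang 44.06 z 177.1 m [ 559.8 -293.3  177.1]
post182 74 c [ 559.2 -294.2] size [ 6.1 15.1] ang 42.15 z 186.2 m [ 559.7 -293.4  186.2]
post190 636 c [ 555.8 -297.1] size [15.9 15.3] ang 6.34 z 211.3 m [ 557.4 -295.6  207.5]
padd172 364 c [ 555.4 -365.8] size [41.8 24.4] ang 87.63 z 176.8 m [ 556.4 -364.7  177. ]
padd182 523 c [ 554.9 -366.9] size [43.4 23.7] ang 89.76 z 185.5 m [ 555.3 -365.6  185.3]
```

View pics/w_f.png

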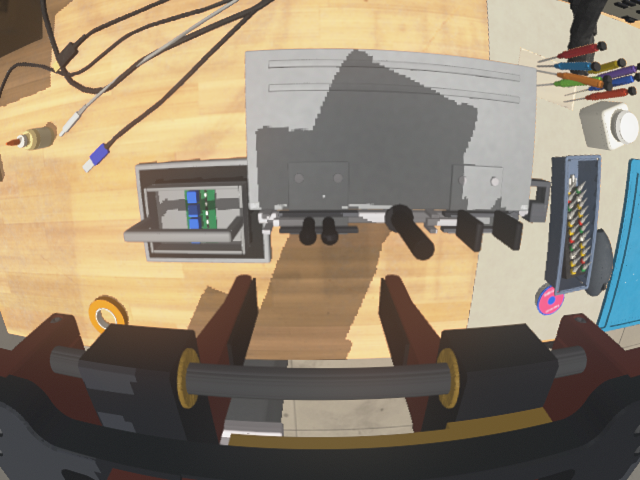

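Pins now together (px (307,230),(329,230); span 28 mm over 13 mm heads = home). Now the paddles.

Request:
servo_tool(moves="0 -0.02 0 0 0 0; 0 -0.06 0 0 0 0; -0.001 -0.1 0 0 0 0; -0.001 -0.13 0 0 0 0; -0.001 -0.14 0 0 0 0; -0.001 -0.14 0 0 0 0; -0.001 -0.14 -0.01 0 0 0; -0.001 -0.14 -0.03 0 0 0")

```text
t: 16.42
ee_pos: [555.5, -366.2, 263.9]
orientation: [-0.015, -2.215, 2.216]
ft_force: [0.4, -0.2, -0.3]
width: 60.6
```

Request:
servo_tool(moves="0 0 -0.03 0 0 0; 0 0 -0.055 0 0 0; 0 0 -0.075 0 0 0; 0 0 -0.085 0 0 0; 0 0 -0.09 0 0 0; 0 0 -0.09 0 0 0; 0 0 -0.09 0 0 0")

```text
t: 17.3
ee_pos: [555.5, -367.3, 175.0]
orientation: [-0.017, -2.214, 2.216]
ft_force: [0.4, -0.2, -0.2]
width: 60.1
```

Request:
servo_tool(moves="0 0 0 0 0 0; 0 0 0 0 0 0; 0 0 0 0 0 0; 0 0 0 0 0 0; 0 0 0 0 0 0; 0 0 0 0 0 0; 0 0 0 0 0 0; 0 0 0 0 0 0", hand=255)

```text
t: 18.3
ee_pos: [555.2, -367.5, 174.6]
orientation: [-0.016, -2.214, 2.216]
ft_force: [-0.8, -4.5, 4.9]
width: 21.6
```

Request:
servo_tool(moves="0 0 0 0 0 0; 0 0 0 0 0 0; 0 0 0 0 0 0; 0 0 0 0 0 0; 0 0 0 0 0 0", hand=80)

```text
t: 18.92
ee_pos: [555.0, -366.9, 174.1]
orientation: [-0.015, -2.215, 2.214]
ft_force: [0.1, -0.3, -0.2]
width: 59.9
```

Request:
servo_tool(moves="0 0 0.01 0 0 0; 0 0 0.03 0 0 0; 0 0 0.06 0 0 0; 0 0 0.09 0 0 0; 0 0 0.115 0 0 0; 0 0 0.12 0 0 0; 0 0 0.12 0 0 0")

```text
t: 19.8
ee_pos: [555.0, -367.0, 294.7]
orientation: [-0.016, -2.214, 2.215]
ft_force: [0.8, -0.5, -0.5]
width: 60.2
```

```bash
python3 w.py g; python3 - g <<'E'
from wm import *
for n,y0,y1 in(('pins',-260,-190),('post',-310,-283),('padd',-400,-330)):
  for z0,z1 in ((172,182),(182,190),(190,215)):
    q=sel(530,600,y0,y1,z0,z1)
    if len(q)>8: rect(q,n+str(z0))
E
```

```text
{'t': np.float64(19.8), 'ee_pos': array([ 555.017, -366.987,  294.699]), 'orientation': array([-0.016, -2.214,  2.215]), 'ft_force': array([ 0.771, -0.542, -0.481]), 'width': np.float64(60.21), 'qpos': array([-0.602,  0.432,  1.487, -0.   ,  1.221,  0.983])}
opening ang -90.79251209114028
pins172 138 c [ 556.5 -228.8] size [12.9 26.6] ang 2.7 z 179.3 m [ 558.1 -231.5  178. ]
pins182 335 c [ 556.  -228.1] size [27.1 12.2] ang 89.13 z 185.0 m [ 556.5 -229.2  184.9]
post172 96 c [ 558.7 -299.5] size [15.8  8.1] ang 57.81 z 177.1 m [ 560.  -300.8  176.9]
post182 77 c [ 558.8 -301.6] size [15.3  5.9] ang 41.86 z 186.1 m [ 559.7 -301.8  186.2]
post190 635 c [ 555.5 -298. ] size [15.4 15.9] ang 67.51 z 211.3 m [ 557.3 -299.5  207.5]
padd172 63 c [ 566.  -367.6] size [22.5  2.7] ang 89.66 z 176.5 m [ 566.1 -367.7  176.9]
padd182 637 c [ 554.5 -367.4] size [24.2 22.6] ang 0.28 z 185.7 m [ 555.3 -367.6  185.6]
```

View pics/w_g.png

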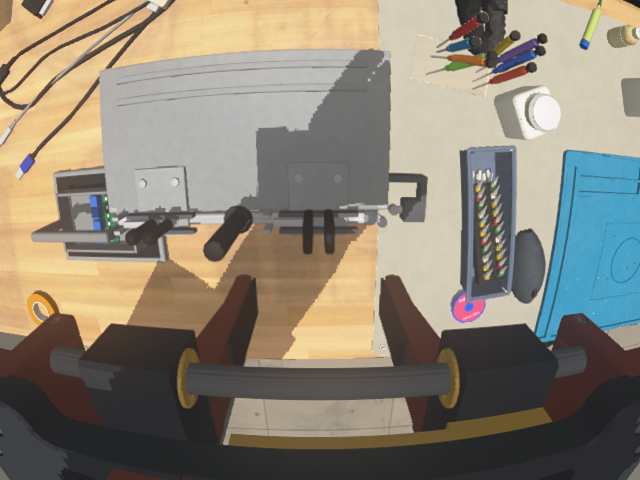

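Both catches home (paddles 22.6 mm over outer faces = 16+7). Now turn so the jaws open along x, and go over the post.

Request:
servo_tool(moves="0 0.01 0 0 0 8; 0 0.02 0 0 0 18; 0 0.03 0 0 0 28; 0 0.04 0 0 0 38; 0 0.05 0 0 0 48; 0.0005 0.06 0 0 0 58; 0.0005 0.068 0 0 0 68; 0.0005 0.0694 0 0 0 78")

```text
t: 20.85
ee_pos: [555.0, -296.8, 292.7]
orientation: [-1.1, 1.37, -1.365]
ft_force: [0.8, -0.3, -0.6]
width: 60.2
```

Request:
servo_tool(moves="0 0 0 0 0 8; 0 0 0 0 0 12; 0 0 -0.01 0 0 12; 0 0 -0.03 0 0 12; 0 0 -0.055 0 0 12; 0 0 -0.08 0 0 12; 0 0 -0.095 0 0 12; 0 0 -0.098 0 0 12")

```text
t: 21.85
ee_pos: [554.8, -297.2, 194.5]
orientation: [-1.203, 1.222, -1.218]
ft_force: [-1.0, -0.3, 0.8]
width: 60.4
```

Request:
servo_tool(moves="0 0 0 0 0 0; 0 0 0 0 0 0; 0 0 0 0 0 0; 0 0 0 0 0 0; 0 0 0 0 0 0; 0 0 0 0 0 0; 0 0 0 0 0 0; 0 0 0 0 0 0", hand=255)

```text
t: 22.85
ee_pos: [555.7, -297.7, 196.4]
orientation: [-1.202, 1.219, -1.22]
ft_force: [-0.1, 0.4, 3.1]
width: 15.5
```

```bash
python3 w.py i
python3 - <<'E'
import numpy as np
h=np.array([554,-412.6]);p0=None
for th in np.arange(0,1.56,.0785):
    p=h+115*np.array([-np.sin(th-.014),np.cos(th-.014)])
    if p0 is None:p0=p
    print(round(th,3),round(np.degrees(th),1),((p-p0)/1000).round(4))
E
```

```text
{'t': np.float64(22.85), 'ee_pos': array([ 555.678, -297.662,  196.435]), 'orientation': array([-1.202,  1.219, -1.22 ]), 'ft_force': array([-0.122,  0.389,  3.085]), 'width': np.float64(15.495), 'qpos': array([-0.511,  0.482,  1.651,  0.   ,  1.008, -0.497])}
opening ang -0.796313444511822
0.0 0.0 [0. 0.]
0.078 4.5 [-0.009  -0.0002]
0.157 9.0 [-0.018  -0.0012]
0.236 13.5 [-0.0269 -0.0028]
0.314 18.0 [-0.0356 -0.0051]
0.392 22.5 [-0.0441 -0.0081]
0.471 27.0 [-0.0524 -0.0118]
0.55 31.5 [-0.0603 -0.0161]
0.628 36.0 [-0.0679 -0.021 ]
0.706 40.5 [-0.075  -0.0265]
0.785 45.0 [-0.0817 -0.0325]
0.864 49.5 [-0.088 -0.039]
0.942 54.0 [-0.0937 -0.0461]
1.02 58.5 [-0.0988 -0.0535]
1.099 63.0 [-0.1033 -0.0613]
1.178 67.5 [-0.1072 -0.0694]
1.256 72.0 [-0.1104 -0.0779]
1.334 76.5 [-0.113  -0.0865]
1.413 81.0 [-0.1149 -0.0953]
1.492 85.5 [-0.1161 -0.1043]
```

View pics/w_i.png

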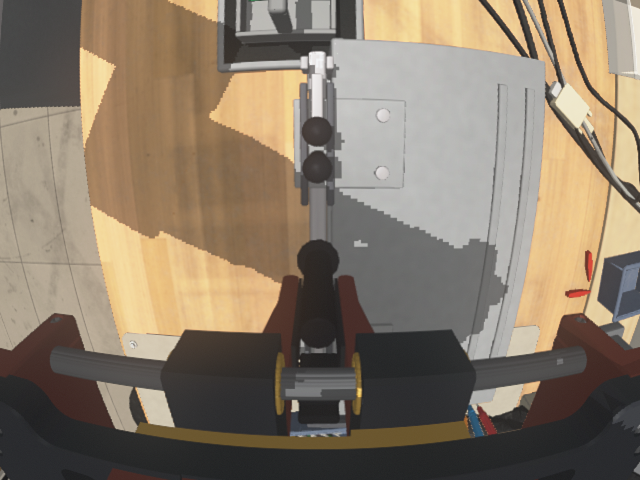

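Wrist: fingers hold the post at (318,270), pins squeezed at (317,130)/(317,165). Pull open in arc steps.

Request:
servo_tool(moves="-0.004 0 0 0 0 2; -0.009 -0.0002 0 0 0 4.5; -0.0135 -0.0007 0 0 0 6.8; -0.018 -0.0012 0 0 0 9; -0.0225 -0.002 0 0 0 11.3; -0.0269 -0.0028 0 0 0 13.5; -0.0269 -0.0028 0 0 0 13.5")

```text
t: 23.78
ee_pos: [528.8, -300.6, 196.4]
orientation: [-1.306, 1.044, -1.045]
ft_force: [1.9, 0.7, 2.7]
width: 15.1
```

Request:
servo_tool(moves="-0.0044 -0.0011 0 0 0 2.3; -0.0087 -0.0023 0 0 0 4.5; -0.013 -0.0038 0 0 0 6.8; -0.0172 -0.0053 0 0 0 9; -0.0255 -0.009 0 0 0 13.5; -0.0334 -0.0133 0 0 0 18; -0.041 -0.0182 0 0 0 22.5; -0.041 -0.0182 0 0 0 22.5")

```text
t: 24.78
ee_pos: [487.8, -319.0, 196.4]
orientation: [-1.439, 0.747, -0.748]
ft_force: [1.9, -0.8, 2.7]
width: 15.4
```

Request:
servo_tool(moves="-0.0071 -0.0055 0 0 0 4.5; -0.0138 -0.0115 0 0 0 9; -0.0201 -0.018 0 0 0 13.5; -0.0258 -0.0251 0 0 0 18; -0.0309 -0.0325 0 0 0 22.5; -0.0354 -0.0403 0 0 0 27; -0.0393 -0.0484 0 0 0 31.5; -0.0393 -0.0484 0 0 0 31.5")

```text
t: 25.78
ee_pos: [449.0, -367.3, 196.4]
orientation: [-1.547, 0.32, -0.322]
ft_force: [2.9, 1.2, 2.5]
width: 15.9
```

Request:
servo_tool(moves="-0.0032 -0.0085 0 0 0 4.5; -0.0058 -0.0171 0 0 0 9; -0.0077 -0.0259 0 0 0 13.5; -0.0089 -0.0349 0 0 0 18; -0.0093 -0.04 0 0 0 20.5; -0.0093 -0.04 0 0 0 20.5; -0.0093 -0.04 0 0 0 20.5")

```text
t: 26.65
ee_pos: [439.9, -406.5, 196.4]
orientation: [-1.57, 0.04, -0.042]
ft_force: [5.0, 2.2, 4.1]
width: 15.8
```

```bash
python3 w.py j; python3 - j <<'E'
from wm import *
im=ctrl.get_image('scene'); P=cloud(im).reshape(-1,3)
cv2.imwrite('pics/s3.png',cv2.resize(im['pixels'][130:370,220:540,::-1],None,fx=2.4,fy=2.4))
for n,C in(('wrist',Q),('scene',P)):
    m=(C[:,0]>300)&(C[:,0]<530)&(C[:,1]>-470)&(C[:,1]<-360)&(C[:,2]>110)&(C[:,2]<150); q=C[m]
    print(n,len(q)); 
    if len(q)>20:
        r=cv2.minAreaRect(q[:,:2].astype(np.float32));print(r, cv2.fitLine(q[:,:2].astype(np.float32),cv2.DIST_HUBER,0,.01,.01).ravel())
E
```

```text
{'t': np.float64(26.65), 'ee_pos': array([ 439.906, -406.518,  196.399]), 'orientation': array([-1.57 ,  0.04 , -0.042]), 'ft_force': array([5.042, 2.174, 4.122]), 'width': np.float64(15.771), 'qpos': array([-7.660e-01,  4.390e-01,  1.724e+00,  1.000e-03,  9.780e-01,
       -2.286e+00])}
opening ang 87.02434379824174
wrist 4737
((419.4436950683594, -404.5586853027344), (25.439599990844727, 206.39007568359375), 84.77610778808594) [ 9.9866378e-01 -5.1678576e-02  3.8676801e+02 -4.0369995e+02]
scene 346
((421.7333984375, -404.15887451171875), (23.998523712158203, 211.49465942382812), 85.31521606445312) [ 9.9904019e-01 -4.3803468e-02  3.7901328e+02 -4.0280487e+02]
```

View pics/s3.png

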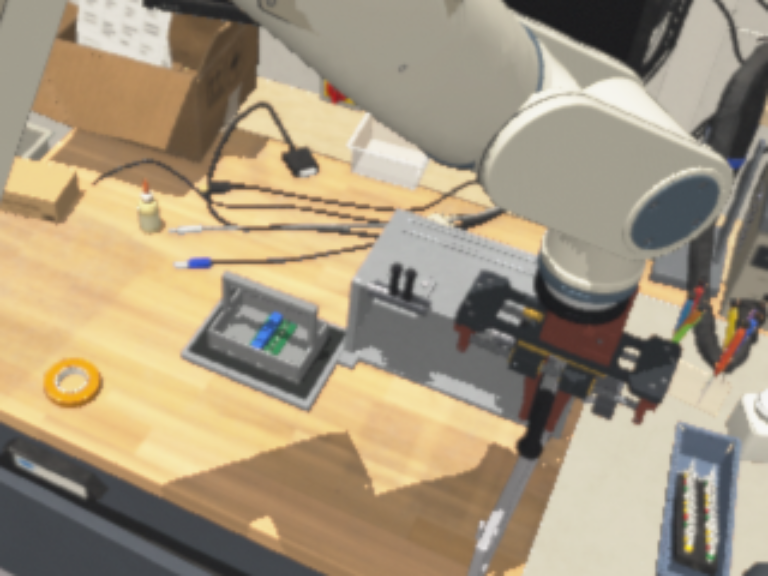

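View pics/w_j.png

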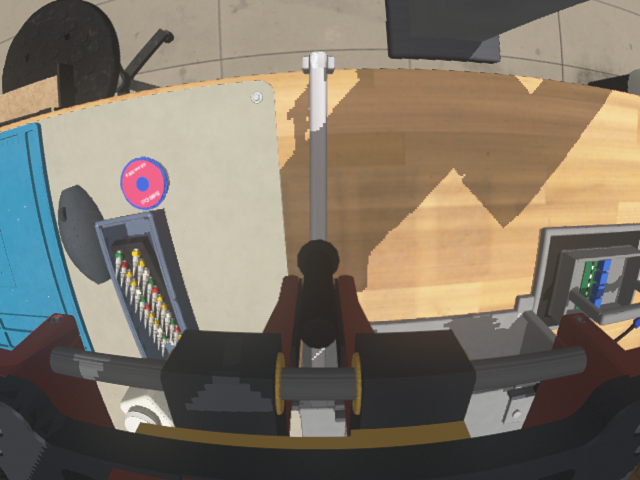

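Scene: gate stands at right angles to the front, post in the fingers at (540,420), tray on the ledge, pins squeezed, bystanders in place. A short hold check, then hand in.

Request:
servo_tool(moves="0 0 0 0 0 0; 0 0 0 0 0 0; 0 0 0 0 0 0; 0 0 0 0 0 0")

```text
t: 27.25
ee_pos: [439.9, -406.4, 196.4]
orientation: [-1.57, 0.04, -0.042]
ft_force: [5.5, 1.5, 3.1]
width: 15.4
```

Run:
```python
from h import *
im=ctrl.get_image('scene'); Q=cloud(im).reshape(-1,3)
def c(x0,x1,y0,y1,z0,z1):
    m=(Q[:,0]>x0)&(Q[:,0]<x1)&(Q[:,1]>y0)&(Q[:,1]<y1)&(Q[:,2]>z0)&(Q[:,2]<z1); q=Q[m]; r=cv2.minAreaRect(q[:,:2].astype(np.float32)); print(len(q),np.round(r[0],1),np.round(r[1],1),r[2],q[:,2].mean())
c(440,620,-160,20,90,110); c(540,580,-260,-195,165,190)
print(ctrl.get_obs()['ee_pos'],ctrl.get_obs()['width'],ctrl.get_obs()['t'])
print(ctrl.close_job())
```

```text
245 [531.9 -82.2] [119.   18.2] 87.09273529052734 101.42210070278935
68 [ 553.9 -227.4] [26.1 12.1] 87.0721435546875 178.56948096714765
[ 439.90521446 -406.41189258  196.38669563] 15.480820153336769 27.3
the job is handed in; nothing more can be done
None
```

The whole job was done in the order asked and handed in at 27.3 s. The arm is still holding the gate open by its post.

- **Tray:** I carried it level by its bar and set it down with its long side along the ledge's y axis. The last check put the bar's middle at (531.9, -82.2), against my measured ledge middle of about (532.5, -82.5). The relay board is still in the tray.
- **Catches:** I squeezed the pins first (28 mm over the ball heads), then the paddles (22.6 mm over the outer faces). Both match about 16 mm between centres, which is fully home.
- **Gate:** I swung it past the detent to about 88° (1.53 rad). Both the scene and wrist views gave about that angle. The hold was steady at 15.5 mm finger opening, with about 6 N on the wrist.
- **Bystanders:** In the last scene picture the tape, bottle and cardboard box looked undisturbed. I did not measure their positions again.

No check failed. The separate measurements of the tray, ledge and pins differed by about 1–2 mm, which is within the stated calibration.

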